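# Fit the keyed beaker-carrier arm on the drive shaft of a dyeing machine

### The job

Take the carrier arm that has a single beaker ring, turn it so that the keyway in its bore matches the key on the drive unit's upright shaft, and slide it all the way down until it sits flat on the shaft's flange; then let go of it. Lower it onto the flange rather than letting it drop, and leave the spare arm with two rings where it lies.

Things in the scene. Friction and masses are not known exactly. Their poses are not given: they have to be found in the camera images.
- carrier_arm: (Sizes in mm.) Loose aluminium arm, ~380 g, lying flat, pointing away from the robot. Origin: bore axis, underside; x: along the keyway to its one ring (60 dia, centre x 105). Hub 36 tall, x -25 to 37, flat sides at y +-26 to grip from above (centre of mass near the bore). Bore 30, keyway 20 wide out to x 31, both right through. Bar 22 wide, 12 tall; counterweight 44 wide, 22 tall, to x -80
- drive_shaft: (Sizes in mm.) Fixed, non-turning steel shaft on a grey drive unit (top 70 high). Origin: shaft axis at the top of its 72 dia flange, the seat for the arm's underside, 78 above the table. 22 dia to z 34, cone to 8 dia at its tip z 46. Key: rib 8 wide along +x, out to x 25, up to z 32; points away from the robot, up to 60 deg aside. Arm fits when its x matches this x to some 13 deg
- spare_arm: Bystander to leave alone: loose aluminium arm with a ring at both ends, 270 mm long, round hub 56 mm in diameter and 36 mm tall with a plain 18 mm bore that does not fit. Lies to the left or right of the carrier arm. Origin: hub centre, underside; x along the arm

How it is judged:
By the outcome, as a careful person would: the job done as asked, in the order asked, and still so for the second after the job is handed in, with the robot touching nothing.
It also fails if it takes over 42 s, if anything falls off the work surface, if the arm or the gripper's body presses on something with over 40 N, if the wrist force passes 120 N, or if a joint passes its speed limit or range.

### The arm

A 6-joint arm with a two-finger parallel gripper is mounted at the origin on the work surface. World frame = base frame: x ahead of the robot, y to its left, z up, the work surface at z = 0. Lengths are in mm, angles in rad, forces in N, time in s.
With the tool pointing down it reaches from about 300 to 875 mm from the base axis. Payload 6.4 kg.
Tool frame: the origin (TCP) lies at the very end of the fingers, on their centre line; the grasp point (between the pads) lies 19 mm behind it; x points along the fingers, z is the direction in which the jaws open and shut, and the axes are right-handed (so a half turn about x gives the same grasp; the last joint's range is limited). The gripper opens to 88 mm and grips with 3 to 60 N. Pads are 18 mm wide; open, the fingers measure 123 mm over their backs; the gripper's body (75 mm by 187 mm) begins 45 mm behind the grasp point.
Start: joints at [-1.537, 0.181, 1.607, -0, 1.354, -0.206], TCP at [136.583, -558.557, 213.414] pointing down, gripper open.
Joint ranges: [-2.99, 2.99], [-0.89, 2.07], [0.3, 2.58], [-1.14, 4.28], [0, 2.63], [-3.12, 3.12]. Speed limits (rad/s): [2.57, 2.57, 3.01, 3.14, 3.14, 3.14].

### API

Orientations are given as a rotation vector (axis times angle).
In Python, from workcell import robot gives the robot as it stands. The module is installed in compiled form; this text tells all that it offers.
- The arm moves only by the shell command python3 -m creep 'ROWS' [FORCE]. ROWS is JSON, a list of rows, each a list of 3 entries, a list of its own where there are three numbers: the shift along the tool's x, y, z in mm, then the turn, a rotation vector about the tool's x, y, z in degrees, then the finger opening in mm, from 0 to 88.1. A call has 1 to 20 rows; each row shifts and turns the commanded pose from where the row before left it, along the tool's axes as they then stand; what a row does not reach is not made up. A row lasts 1/12 s, in which the tool goes at most 41.7 mm and 7.16 degrees, less where a joint would pass 70% of its speed; a pose out of reach is approached as far as the arm can. A call with a gripper value outside its range is refused whole. The fingers move at their own pace and stop on an object; FORCE is the grip in N (left out, the last holds). Time passes only in rows, so rows that do not move let the fingers close. It gives the time, the measured TCP pose, the force and the opening at its end, in the units of the state.
- robot.sense(): the state, without advancing time (a new reading comes with each control period).
- robot.snapshot(name): name is "scene" or "side" or "wrist"; returns a dict with "frame" (480x640x3 uint8, red, green, blue), "range_z" (480x640 float32, mm along the optical axis (not along the pixel's ray), 0 where there is no reading), "fx", "fy", "cx", "cy" (pixels), "k1" (the pictures are not rectified: a ray, as slopes to the right and down, at radius r is drawn at 1 + k1 r^2 times it, then the intrinsics apply), "rvec" (rotation vector, rad) and "tvec" (3), from world to camera coordinates, as OpenCV has them. Camera axes: x right, y down, z forward; pixel columns grow to the right and rows downward; lengths in mm; the calibration is good to about 2 mm. A picture is of the moment at which its call begins.
- robot.job_done(): hands the job in, once; it reports no verdict.
The state is a dict: "time": time; "joint_positions": joint angles; "joint_velocities": joint speeds; "joint_torque": joint torques, N m; "eef_pos": TCP position; "eef_rot": TCP orientation; "ft_force": force on the tool from outside, world axes, zero at the start; "torque": the same for the moment, N m; "gripper_width": opening from 0.0 (shut) to 1.0 (fully open).
Only numpy, scipy, OpenCV 4.12 (cv2) and the standard library are available. Lean on these libraries where they do the work, as an engineer would, in place of code of your own. Each camera call takes 0.05 s, during which the arm holds its last target.

## Working session

There is one attempt and no reset: what is moved stays moved. The work goes in short steps, Python scripts to look and compute and a shell command to move; the robot and the scene stay as the last step left them, time stands still between calls to the robot, and variables do not carry over. Pictures are saved under pics/ and viewed, and the job is handed in when it is done.

```bash
mkdir -p pics; ls
python3 - <<'E'
from workcell import robot
import cv2
s=robot.sense(); print({k:s[k] for k in s})
for n in ["scene","side","wrist"]:
    p=robot.snapshot(n); cv2.imwrite(f"pics/{n}0.png",p["frame"][:,:,::-1])
    print(n,[p[k] for k in("fx","fy","cx","cy","k1","rvec","tvec")])
E
```

```text
pics
{'time': 0.0, 'joint_positions': array([-1.53731284e+00,  1.81506766e-01,  1.60798577e+00,  3.63223048e-06,
        1.35375427e+00, -2.06292470e-01]), 'joint_velocities': array([ 0.00126261,  0.00053931, -0.00170976, -0.0016586 , -0.00222153,
       -0.00094154]), 'joint_torque': array([ 2.27165554e-03, -4.33863509e+01, -3.41842997e+01,  7.03962380e-02,
        3.87230865e-02, -1.42738190e-04]), 'eef_pos': array([ 136.55735565, -557.97975751,  212.54016989]), 'eef_rot': array([ 1.03198897,  1.3142185 , -1.02987101]), 'ft_force': array([-0.14425294, -0.17779161,  0.43305119]), 'torque': array([0.00090519, 0.01803041, 0.02775715]), 'gripper_width': 0.9972346853878065}
scene [609.4489653627093, 609.4489653627093, 315.5464405930757, 248.2387764287746, -0.12530821721456026, array([ 1.97921985,  1.18205996, -0.54618191]), array([-250.3248288 , -222.72750814, 1468.75709852])]
side [539.5235980986824, 539.5235980986824, 316.00504069398136, 238.93095553800086, -0.16767411821340655, array([ 2.10507453, -0.28581479,  0.14085077]), array([-502.94892955,  155.97330853,  889.42209985])]
wrist [385.75528664038103, 385.75528664038103, 321.7964068805264, 238.3530121296485, -0.03204691359357675, array([-2.27455416,  1.78488828,  0.2733654 ]), array([-573.57867653,  -40.47433241,  389.67627327])]
```

View pics/scene0.png

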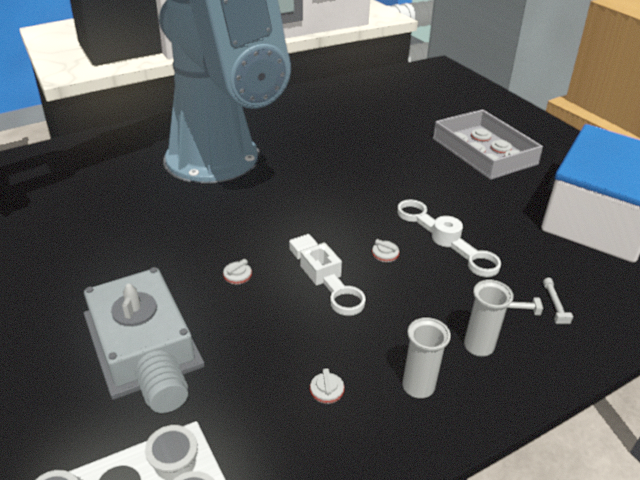

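View pics/side0.png

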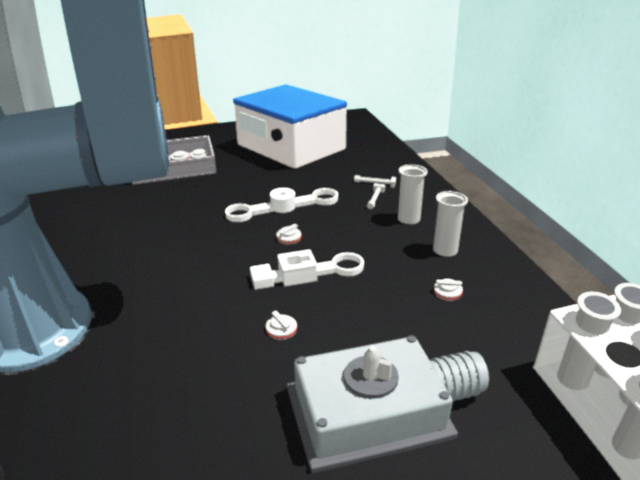

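View pics/wrist0.png

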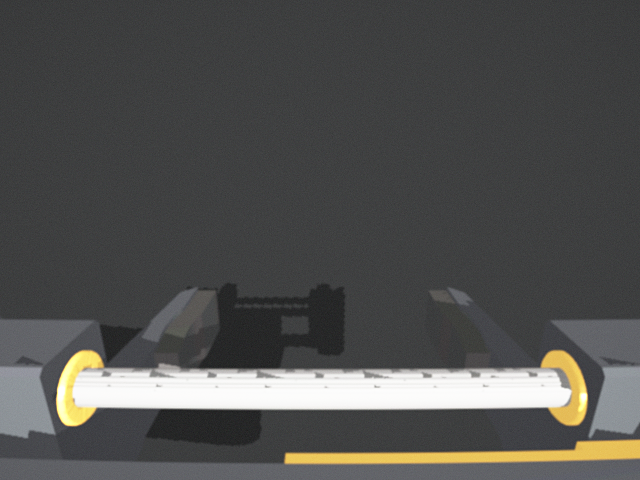

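The scene view shows the carrier arm (hub ~(321,262), ring ~(348,300)), the spare arm at (447,231), and the drive shaft at ~(133,300) with its key. The side view shows the hub at ~(297,267), the ring at (348,264) and the shaft at ~(372,370). The wrist view shows only the gripper and bare table. I'll measure next, starting with enlarged crops.

```bash
cat > h.py <<'E'
from workcell import robot
import numpy as np, cv2
def cam(p):
    K=np.array([[p["fx"],0,p["cx"]],[0,p["fy"],p["cy"]],[0,0,1]]);D=np.array([p["k1"],0,0,0,0.])
    R=cv2.Rodrigues(np.array(p["rvec"]))[0];return K,D,R,np.array(p["tvec"]).ravel()
def rays(p,uv):
    K,D,R,t=cam(p);n=cv2.undistortPoints(np.array(uv,float).reshape(-1,1,2),K,D)[:,0]
    d=np.c_[n,np.ones(len(n))]@R;return -R.T@t,d
def plane(p,uv,z):
    c,d=rays(p,uv);return c+d*((z-c[2])/d[:,2])[:,None]
def cloud(p):
    v,u=np.mgrid[:480,:640];uv=np.c_[u.ravel(),v.ravel()]
    c,d=rays(p,uv);P=c+d*p["range_z"].reshape(-1,1);P[p["range_z"].ravel()<=0]=np.nan
    return P.reshape(480,640,3)
def proj(p,X):
    K,D,R,t=cam(p);return cv2.projectPoints(np.array(X,float).reshape(-1,1,3),np.array(p["rvec"],float),t,K,D)[0][:,0]
E
python3 - <<'E'
from h import *
import pickle
S={n:robot.snapshot(n) for n in("scene","side")}
pickle.dump(S,open("s0.pkl","wb"))
for n,(b1,b2) in {"scene":((280,225,100,100),(75,255,130,100)),"side":((240,235,140,70),(290,325,160,110))}.items():
    f=S[n]["frame"][:,:,::-1]
    for i,(x,y,w,h) in enumerate((b1,b2)):
        c=cv2.resize(f[y:y+h,x:x+w],None,fx=5,fy=5,interpolation=cv2.INTER_CUBIC); cv2.imwrite(f"pics/{n}_c{i}.png",c)
    P=cloud(S[n])
    for i,(x,y,w,h) in enumerate((b1,b2)):
        q=P[y:y+h,x:x+w].reshape(-1,3); q=q[np.isfinite(q[:,2])]
        print(n,i,np.histogram(q[:,2],bins=np.arange(-5,135,5))[0], np.median(q[q[:,2]<5][:,2]) if (q[:,2]<5).any() else None)
    q=P[240:290,290:345] if n=="scene" else P[250:285,275:320]
    q=q.reshape(-1,3); q=q[(q[:,2]>31)&(q[:,2]<41)]; print("hub top",len(q),q.mean(0),cv2.minAreaRect(q[:,:2].astype(np.float32)))
E
```

```text
scene 0 [5207 2677  315  537  203  351  132  263  263    0    0    0    0    0
    0    0    0    0    0    0    0    0    0    0    0    0    0] -0.6249282807892769
scene 1 [3345 2438   42  282    2    2    8   25   56   45   58   67   79  203
 2897 2130  817   67   43   48   35   51   57   61   44   35    2] -0.29227453661167146
hub top 502 [492.989181    24.17268104  34.98241955] ((491.80487060546875, 25.012826919555664), (53.682769775390625, 65.18800354003906), 89.5957260131836)
side 0 [ 270 7183  389  510  303  367  182  134  420    3    0    0    0    0
    0    0    0    0    0    0    0    0    0    0    0    0    0] 1.9643234885229504
side 1 [ 876 3271   48  592   67  126  150  186  212  240  286  328  426  601
 2416 5763 1134  170   79   74   71   86  103   75   80   53   16] 0.8696604287443961
hub top 531 [492.12978122  24.77238371  36.66614728] ((492.7679443359375, 27.68241310119629), (63.097633361816406, 56.64628601074219), 0.09614117443561554)
```

Run:
```python
import cv2,numpy as np
I=[cv2.imread(f"pics/{n}.png") for n in("scene_c0","side_c0","scene_c1","side_c1")]
def pad(i): 
    s=min(400/i.shape[1],300/i.shape[0]); i=cv2.resize(i,None,fx=s,fy=s); o=np.zeros((300,400,3),np.uint8); o[:i.shape[0],:i.shape[1]]=i; return o
a=[pad(i) for i in I]; cv2.imwrite("pics/crops.png",np.vstack([np.hstack(a[:2]),np.hstack(a[2:])]))
```

```text
(no output)
```

View pics/crops.png

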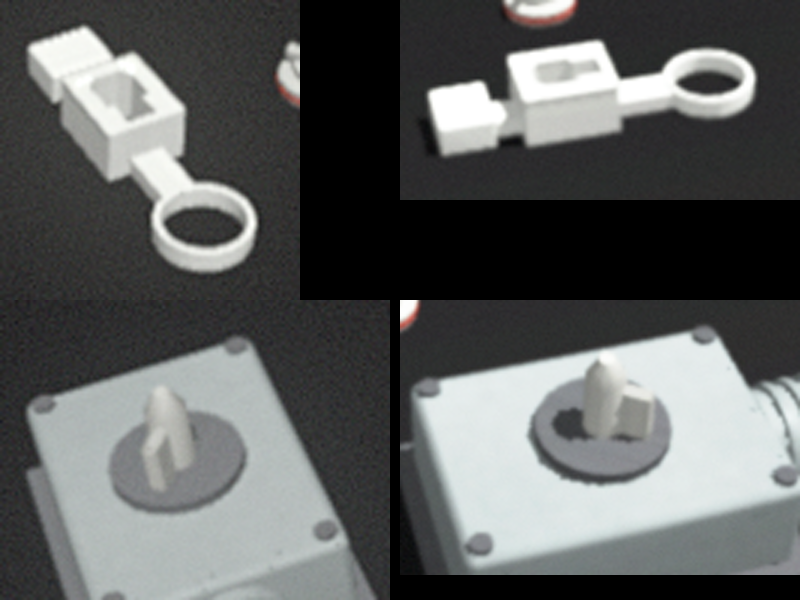

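The crops show the keyway toward the ring, and the rib to the left/down of the shaft in scene (~(128,305)) and to its right in side (~(385,367)). Now the numbers.

Run:
```python
from h import *
import pickle
S=pickle.load(open("s0.pkl","rb"))
reg={"scene":((280,225,100,100),(75,255,130,100)),"side":((245,245,125,50),(290,325,160,110))}
for n in S:
    p=S[n];P=cloud(p);f=p["frame"].astype(int);hsv=cv2.cvtColor(p["frame"],cv2.COLOR_RGB2HSV)
    x,y,w,h=reg[n][0]
    m=np.zeros((480,640),np.uint8);m[y:y+h,x:x+w]=(f[y:y+h,x:x+w].min(2)>110)
    k,l,st,ce=cv2.connectedComponentsWithStats(m);i=1+np.argmax(st[1:,4]);m=(l==i).astype(np.uint8);print(n,"arm px",st[i])
    q=P[m>0];q=q[np.isfinite(q[:,2])]
    top=q[q[:,2]>31];print(" hub top rect",cv2.minAreaRect(top[:,:2].astype(np.float32)))
    # ring
    cs,hh=cv2.findContours(m,cv2.RETR_CCOMP,cv2.CHAIN_APPROX_NONE)
    for c,hi in zip(cs,hh[0]):
        if hi[3]>=0 and len(c)>15:
            e=plane(p,c[:,0],12.);(cx,cy),r=cv2.minEnclosingCircle(e[:,:2].astype(np.float32));print(" hole",len(c),cx,cy,r)
    c0=cv2.minAreaRect(top[:,:2].astype(np.float32))[0]
    rg=q[(q[:,2]>7)&(q[:,2]<16)&(q[:,0]>c0[0]+75)]
    if len(rg):
        A=np.c_[2*rg[:,:2],np.ones(len(rg))];s=np.linalg.lstsq(A,(rg[:,:2]**2).sum(1),rcond=None)[0];print(" ring mean z",rg[:,2].mean(),"circ",s[:2])
    cw=q[(q[:,0]<c0[0]-30)&(q[:,2]>18)];print(" cw",len(cw),cw.mean(0),cv2.minAreaRect(cw[:,:2].astype(np.float32)))
    # flange
    x,y,w,h=reg[n][1]
    Q=P[y:y+h,x:x+w].reshape(-1,3);F=p["frame"][y:y+h,x:x+w].reshape(-1,3).astype(int)
    g=(F.max(1)<115)&(F.min(1)>50)&(np.abs(Q[:,2]-78)<6)
    mm=np.zeros((480,640),np.uint8);mm[y:y+h,x:x+w]=g.reshape(h,w)
    k,l,st,ce=cv2.connectedComponentsWithStats(mm);i=1+np.argmax(st[1:,4]);mm=(l==i).astype(np.uint8)
    c=max(cv2.findContours(mm,cv2.RETR_EXTERNAL,cv2.CHAIN_APPROX_NONE)[0],key=len)
    hc=cv2.convexHull(c)[:,0];e=plane(p,hc,78.)
    A=np.c_[2*e[:,:2],np.ones(len(e))];s=np.linalg.lstsq(A,(e[:,:2]**2).sum(1),rcond=None)[0];r=np.sqrt(s[2]+s[0]**2+s[1]**2);print(" flange",s[:2],r,np.abs(np.hypot(*(e[:,:2]-s[:2]).T)-r).max(), st[i])
    C=s[:2]
    up=Q[(Q[:,2]>85)&(np.hypot(*(Q[:,:2]-C).T)<45)]
    print(" tip",Q[np.nanargmax(np.where(np.hypot(*(Q[:,:2]-C).T)<45,Q[:,2],np.nan))])
    d=up[:,:2]-C;r=np.hypot(*d.T);kk=up[(r>15)&(r<32)&(up[:,2]<114)];print(" key pts",len(kk),kk.mean(0),"ang",np.degrees(np.arctan2(*(kk.mean(0)[:2]-C)[::-1])))
    for z0 in range(84,130,6):
        a=up[(up[:,2]>=z0)&(up[:,2]<z0+6)];
        if len(a):print("  ",z0,len(a),a.mean(0)-np.r_[C,0])
```

```text
scene arm px [ 289  234   77   82 2406]
 hub top rect ((491.80487060546875, 25.012826919555664), (53.682769775390625, 65.18800354003906), 89.5957260131836)
 hole 60 592.761474609375 23.672008514404297 23.846818923950195
 ring mean z 11.684561315420831 circ [591.50434866  24.4106637 ]
 cw 304 [428.15377356  23.0697946   22.17092897] ((432.8670654296875, 24.842222213745117), (57.87822723388672, 53.29093933105469), 0.6501720547676086)
 flange [ 515.99087673 -324.7498933 ] 33.76297792842646 0.6880696431486584 [114 309  42  17  75]
 tip [ 516.50297477 -322.72392231  125.531027  ]
 key pts 74 [ 529.31307883 -337.70794429   98.10150533] ang -44.20613448700715
   84 43 [ 6.39257636 -3.1697844  87.37033046]
   90 53 [ 6.7077012  -3.68816487 92.96734294]
   96 48 [ 6.21556269 -2.94855838 99.0821425 ]
   102 71 [  6.56687757  -5.39612024 105.2824968 ]
   108 69 [  1.21474506  -1.41338728 111.04675718]
   114 55 [ -2.35592288   0.60634735 116.70008504]
   120 37 [ -4.9820702    0.28124755 122.54422314]
side arm px [ 250  249  115   40 2558]
 hub top rect ((492.7679443359375, 27.68241310119629), 
[... 262 characters left out ...]
91128158569336), (55.03799057006836, 56.401023864746094), 89.57095336914062)
 flange [ 505.74576319 -326.6737199 ] 34.299932301205445 0.5648037236244434 [343 375  51  24 172]
 tip [ 508.6621281  -325.03811981  126.45859442]
 key pts 144 [ 524.00039078 -335.91387064   99.92218391] ang -26.84767904373752
   84 79 [ 6.53120972 -4.6550507  87.5992997 ]
   90 90 [ 6.33516763 -4.69315273 93.1228355 ]
   96 90 [ 7.13237123 -5.0673468  98.98653759]
   102 106 [  7.94711137  -5.40216876 105.14442157]
   108 104 [  6.80891087  -3.47080427 110.5907981 ]
   114 99 [  1.66855899   0.51735792 116.7920764 ]
   120 64 [  2.72239243   3.2395072  122.89625288]
   126 5 [  2.88310516   2.97930449 126.27977896]
```

Run:
```python
from h import *
import pickle
S=pickle.load(open("s0.pkl","rb"))
for n,(x,y,w,h) in {"scene":(100,280,70,55),"side":(330,340,85,60)}.items():
    p=S[n];g=cv2.cvtColor(p["frame"],cv2.COLOR_RGB2GRAY)[y:y+h,x:x+w]
    m=(g<120).astype(np.uint8);k,l,st,ce=cv2.connectedComponentsWithStats(m);i=1+np.argmax(st[1:,4]);print(n,st[i])
    c=max(cv2.findContours((l==i).astype(np.uint8),cv2.RETR_EXTERNAL,cv2.CHAIN_APPROX_NONE)[0],key=len)
    hc=cv2.convexHull(c)[:,0]+[x,y];e=plane(p,hc,78.)[:,:2]
    A=np.c_[2*e,np.ones(len(e))];s=np.linalg.lstsq(A,(e**2).sum(1),rcond=None)[0];r=np.sqrt(s[2]+s[0]**2+s[1]**2);print(s[:2],r,np.abs(np.hypot(*(e-s[:2]).T)-r).max())
# tip triangulate from pixels (crop picks)
p=robot.snapshot("wrist");K,D,R,t=cam(p);s=robot.sense();Rt=cv2.Rodrigues(s["eef_rot"])[0]
print("tool axes cols",Rt.round(3).tolist());print("cam in tool",(Rt.T@(-R.T@t-s["eef_pos"])).round(1),"cam axes in tool",(Rt.T@R.T).round(3).tolist(), s["time"])
```

```text
scene [ 13  26  44  20 124]
[ 516.46099419 -324.74086291] 33.987334171087966 1.1177371497066417
side [  0   0  61  12 388]
[ 512.93611316 -250.05831936] 37.152381315128906 19.38007020717428
tool axes cols [[-0.0, 0.971, 0.238], [0.001, 0.238, -0.971], [-1.0, 0.0, -0.001]]
cam in tool [-170.8   77.6   -0.9] cam axes in tool [[-0.0, -0.299, 0.954], [0.0, -0.954, -0.299], [1.0, 0.0, 0.0]] 0.3
```

The scene flange fit gives about (516,-325), but the side one mis-masked. A look down with the wrist camera will be more accurate, so I'm hovering near the shaft.

```bash
python3 -m creep '[[[0,20,-8],[0,0,0],88],[[0,34,-13.4],[0,0,0],88],[[0,34,-13.4],[0,0,0],88],[[0,34,-13.4],[0,0,0],88],[[0,34,-13.4],[0,0,0],88],[[0,34,-13.4],[0,0,0],88],[[0,34,-13.4],[0,0,0],88],[[0,34,-13.4],[0,0,0],88],[[0,34,-13.4],[0,0,0],88],[[0,34,-13.4],[0,0,0],88],[[0,24,-8],[0,0,0],88],[[0,0,0],[0,0,0],88],[[0,0,0],[0,0,0],88]]'
python3 - <<'E'
from h import *
import pickle
p=robot.snapshot("wrist");pickle.dump(p,open("w1.pkl","wb"));cv2.imwrite("pics/w1.png",p["frame"][:,:,::-1]);s=robot.sense();print(s["time"],s["eef_pos"],s["joint_positions"])
E
```

```text
time: 1.38
eef_pos: [444.8, -341.9, 213.2]
eef_rot: [1.028, 1.315, -1.029]
ft_force: [-0.4, 0.3, 0.7]
gripper_width: 0.995
1.4333 [ 443.95387603 -342.64346755  213.22129547] [-8.68586232e-01  1.49856998e-01  1.64295749e+00 -5.90213544e-04
  1.34917634e+00  4.61289720e-01]
```

View pics/w1.png

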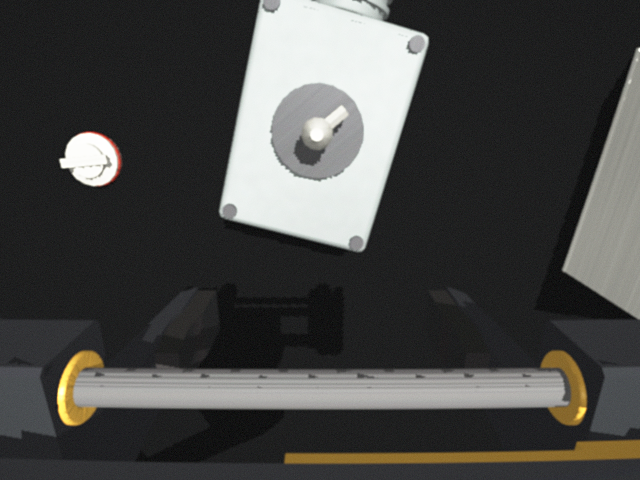

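The wrist view shows the dark flange centred at ~(317,131) and the key pointing up-right, with its end at ~(345,112). Now I'll fit these.

Run:
```python
from h import *
import pickle
p=pickle.load(open("w1.pkl","rb"));f=p["frame"];g=cv2.cvtColor(f,cv2.COLOR_RGB2GRAY)
x,y,w,h=262,76,112,112;sub=g[y:y+h,x:x+w]
m=((sub<150)).astype(np.uint8);k,l,st,ce=cv2.connectedComponentsWithStats(m);i=1+np.argmax(st[1:,4]);print(st[i])
c=max(cv2.findContours((l==i).astype(np.uint8),cv2.RETR_EXTERNAL,cv2.CHAIN_APPROX_NONE)[0],key=len)
hc=cv2.convexHull(c)[:,0]+[x,y];e=plane(p,hc,78.)[:,:2]
A=np.c_[2*e,np.ones(len(e))];s=np.linalg.lstsq(A,(e**2).sum(1),rcond=None)[0];r=np.sqrt(s[2]+s[0]**2+s[1]**2);C=s[:2];print("flange",C,r,np.abs(np.hypot(*(e-C).T)-r).max())
# bright pixels inside flange
yy,xx=np.mgrid[:480,:640];pt=plane(p,np.c_[xx.ravel(),yy.ravel()],110.)[:,:2].reshape(480,640,2)
b=(g>160)&(np.hypot(*(pt-C).transpose(2,0,1))<32)
rel=pt[b]-C;rr=np.hypot(*rel.T)
# z=110 plane
far=rel[(rr>15)];print("key far",len(far),far.mean(0),np.degrees(np.arctan2(far.mean(0)[1],far.mean(0)[0])),rr.max())
rc=cv2.minAreaRect(far.astype(np.float32));print(rc)
P=cloud(p);q=P[y:y+h,x:x+w].reshape(-1,3);rq=np.hypot(*(q[:,:2]-C).T)
top=q[(q[:,2]>104)&(q[:,2]<115)&(rq<32)&(rq>13)];print("depth key",len(top),top.mean(0)-np.r_[C,0],np.degrees(np.arctan2(*(top.mean(0)[:2]-C)[::-1])))
tip=q[(q[:,2]>119)&(rq<15)];print("tip",len(tip),tip.mean(0),tip[:,2].max())
print("unit top z",np.median(q[(q[:,2]>60)&(q[:,2]<74)][:,2]),"flange z",np.median(q[(q[:,2]>74)&(q[:,2]<84)][:,2]))
cv2.imwrite("pics/w1c.png",cv2.resize(f[y:y+h,x:x+w,::-1],None,fx=5,fy=5,interpolation=cv2.INTER_CUBIC))
S=pickle.load(open("s0.pkl","rb"))
for n in S: print(n,proj(S[n],[[*C,78],[*C,124]]))
```

```text
[   9   53   61   52 1532]
flange [ 491.36943309 -314.90615673] 23.133441619603147 5.29243766351674
key far 3046 [-6.35333993  3.13062834] 153.76808132682692 31.998506065598505
((-0.6321773529052734, 1.2504005432128906), (63.766265869140625, 60.89689636230469), 23.366323471069336)
depth key 242 [ 21.87776392  -7.959471   112.14387459] -19.99217426641399
tip 32 [ 504.31115182 -319.65406989  120.91052207] 123.30469820128104
unit top z 69.64940264939804 flange z 77.60834874672418
scene [[135.69992295 298.05472104]
 [130.7093579  276.49712696]]
side [[356.05333132 373.73555935]
 [357.14119134 347.78179772]]
```

View pics/w1c.png

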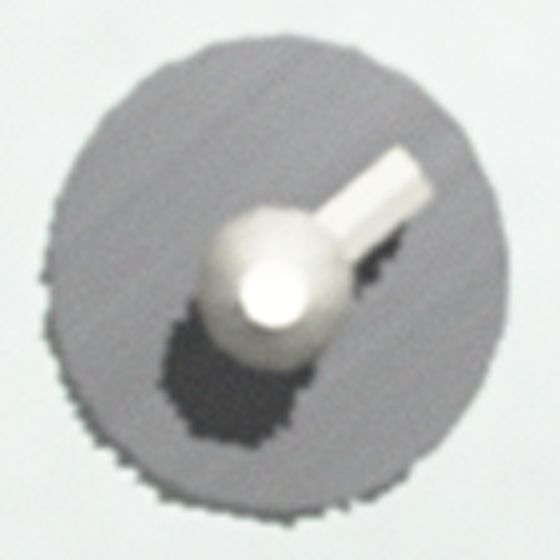

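The crop shows the whole flange disc, with the tip at crop (274,294) and the key's end at ~(415,170). My threshold was too low, so I'm refitting.

Run:
```python
from h import *
import pickle
p=pickle.load(open("w1.pkl","rb"));f=p["frame"];g=cv2.GaussianBlur(cv2.cvtColor(f,cv2.COLOR_RGB2GRAY),(3,3),0)
x,y,w,h=262,76,112,112;sub=g[y:y+h,x:x+w]
m=((sub<195)).astype(np.uint8);k,l,st,ce=cv2.connectedComponentsWithStats(m);i=1+np.argmax(st[1:,4]);print(st[i])
c=max(cv2.findContours((l==i).astype(np.uint8),cv2.RETR_EXTERNAL,cv2.CHAIN_APPROX_NONE)[0],key=len)
hc=cv2.convexHull(c)[:,0]+[x,y]
hc=hc[hc[:,1]<y+60]  # upper half: no side shade
e=plane(p,hc,78.)[:,:2]
A=np.c_[2*e,np.ones(len(e))];s=np.linalg.lstsq(A,(e**2).sum(1),rcond=None)[0];r=np.sqrt(s[2]+s[0]**2+s[1]**2);C=s[:2];print("flange",C,r,np.abs(np.hypot(*(e-C).T)-r).max())
yy,xx=np.mgrid[:480,:640];pt=plane(p,np.c_[xx.ravel(),yy.ravel()],110.)[:,:2].reshape(480,640,2)
for thr in (190,205):
    b=(g>thr)&(np.hypot(*(pt-C).transpose(2,0,1))<29);b[y+58:]=False
    rel=pt[b]-C;rr=np.hypot(*rel.T);far=rel[rr>14];mu=far.mean(0);ev=np.linalg.svd(far-mu)[2][0]
    print("key",len(far),mu,np.degrees(np.arctan2(mu[1],mu[0])),"axis",np.degrees(np.arctan2(ev[1],ev[0])),rr.max(),cv2.minAreaRect(far.astype(np.float32)))
print("tip@124",plane(p,[[262+274/5,76+294/5]],124.))
S=pickle.load(open("s0.pkl","rb"))
for n in S: print(n,proj(S[n],[[*C,78],[*C,124]]))
```

```text
[   8    7   94   99 6377]
flange [ 508.7208716  -321.50723446] 35.51115772776554 0.5089010715545328
key 222 [ 16.30176126 -11.26203961] -34.6385792357057 axis 139.9349711254692 25.90393340790928 ((15.954384803771973, -11.256118774414062), (8.338626861572266, 12.722500801086426), 52.6664924621582)
key 201 [ 16.1279081  -11.12824558] -34.60564906291531 axis 140.23125084869244 25.488813242516812 ((16.085487365722656, -11.195577621459961), (7.74362850189209, 11.796491622924805), 52.675376892089844)
tip@124 [[ 508.97001733 -321.89791105  124.        ]]
scene [[134.69877334 306.08064696]
 [129.57956127 284.45219274]]
side [[370.32809881 374.53291512]
 [371.98808382 348.57093042]]
```

Shaft axis is at (508.8,-321.7), with the key at about -37°. Next I look down on the carrier arm.

```bash
python3 -m creep '[[[0,3.4,-20],[0,0,0],88],[[0,6.4,-36],[0,0,0],88],[[0,6.4,-36],[0,0,0],88],[[0,6.4,-36],[0,0,0],88],[[0,6.4,-36],[0,0,0],88],[[0,6.4,-36],[0,0,0],88],[[0,6.4,-36],[0,0,0],88],[[0,6.4,-36],[0,0,0],88],[[0,6.4,-36],[0,0,0],88],[[0,6.4,-36],[0,0,0],88],[[0,3.4,-19],[0,0,0],88],[[0,0,0],[6.9,0,0],88],[[0,0,0],[6.9,0,0],88],[[0,0,0],[0,0,0],88],[[0,0,0],[0,0,0],88]]'
python3 - <<'E'
from h import *
import pickle
p=robot.snapshot("wrist");pickle.dump(p,open("w2.pkl","wb"));cv2.imwrite("pics/w2.png",p["frame"][:,:,::-1]);s=robot.sense();print(s["time"],s["eef_pos"],s["joint_positions"],cv2.Rodrigues(s["eef_rot"])[0].round(3))
E
```

```text
time: 2.68
eef_pos: [420.3, 24.1, 213.4]
eef_rot: [1.209, 1.209, -1.209]
ft_force: [-0.4, -0.4, -0.5]
gripper_width: 0.997
2.7333 [420.37579669  24.16217295 213.43405986] [-2.25963767e-01 -1.83312025e-01  1.97065984e+00 -2.08753715e-04
  1.35412198e+00  1.34399682e+00] [[ 0.     1.     0.001]
 [-0.     0.001 -1.   ]
 [-1.     0.     0.   ]]
```

View pics/w2.png

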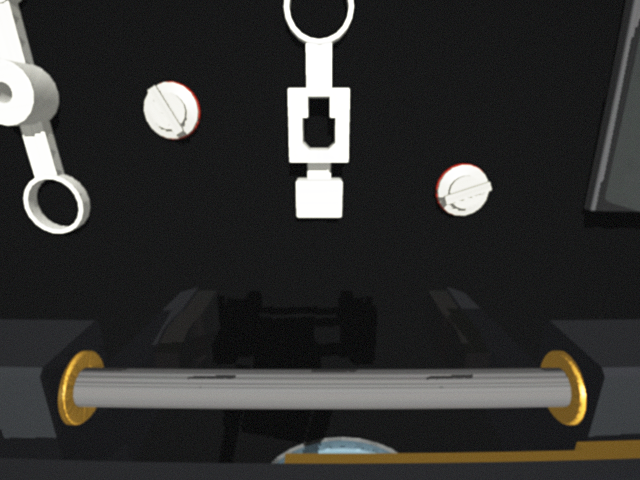

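The wrist view shows the hub at ~(319,125), the keyway toward the ring at (319,12) and the counterweight at (319,198). The spare arm is well to the left.

Run:
```python
from h import *
import pickle
p=pickle.load(open("w2.pkl","rb"));g=cv2.cvtColor(p["frame"],cv2.COLOR_RGB2GRAY)
P=cloud(p)
x,y,w,h=270,0,100,225
m=np.zeros((480,640),np.uint8);m[y:y+h,x:x+w]=g[y:y+h,x:x+w]>150
hub=m.copy();hub[:86]=0;hub[166:]=0
k,l,st,ce=cv2.connectedComponentsWithStats(hub);i=1+np.argmax(st[1:,4]);print(st[i])
# hub sides: left/right edge per row on z=36 plane
L=[];Rr=[]
for r in range(92,160):
    c=np.where(l[r]==i)[0];L.append((c.min()-.5,r));Rr.append((c.max()+.5,r))
for nm,e in(("L",L),("R",Rr)):
    q=plane(p,e,36.);a=np.polyfit(q[:,0],q[:,1],1);print(nm,"slope deg",np.degrees(np.arctan(a[0])),"y at x=486",np.polyval(a,486))
fr=[np.where(l[:,c]==i)[0] for c in range(296,344)]
print("x ends",plane(p,[(319,np.median([f.min() for f in fr])-.5),(319,np.median([f.max() for f in fr])+.5)],36.)[:,0])
for nm,(z,ys) in {"cw":(22,(182,214)),"bar":(12,(48,82))}.items():
    M=[((np.where(m[r])[0].min()+np.where(m[r])[0].max())/2,r) for r in range(*ys)]
    q=plane(p,M,z);print(nm,"centre y",q[:,1].mean(),"x",q[:,0].mean(),"width",(plane(p,[(np.where(m[ys[0]+5])[0].min()-.5,ys[0]+5),(np.where(m[ys[0]+5])[0].max()+.5,ys[0]+5)],z)[:,1]))
# bore: dark inside hub, at top plane
d=(g<150);b=[]
hh=plane(p,[(x_,y_) for y_ in range(86,166) for x_ in range(298,342) if d[y_,x_]],36.)
hh=hh[np.abs(hh[:,1]-25)<20]
print("bore rect",cv2.minAreaRect(hh[:,:2].astype(np.float32)), hh.min(0),hh.max(0))
```

```text
[ 287   86   63   80 3411]
L slope deg 0.29768652962022546 y at x=486 54.604398547982925
R slope deg -0.07449650692505153 y at x=486 1.0779107913653543
x ends [524.26752565 459.75483127]
cw centre y 27.57324556503672 x 425.18498106744494 width [50.54543507  5.16376388]
bar centre y 27.834342511457088 x 543.6860644726528 width [39.2622759 16.2507722]
bore rect ((490.71514892578125, 26.28846549987793), (66.69599151611328, 36.65623474121094), 0.6112906336784363) [457.53619916   7.60560808  36.        ] [523.89826935  44.97132497  36.        ]
```

Hub centre y is 27.8, yaw about 0, bore at x=486. Descending so the TCP ends at z≈6.

```bash
python3 -m creep '[[[0,22,-1.3],[0,0,0],88],[[20,22,-1.2],[0,0,0],88],[[30,21.7,-1.2],[0,0,0],88],[[38,0,0],[0,0,0],88],[[38,0,0],[0,0,0],88],[[36,0,0],[0,0,0],88],[[25,0,0],[0,0,0],88],[[12,0,0],[0,0,0],88],[[6,0,0],[0,0,0],88],[[2.4,0,0],[0,0,0],88],[[0,0,0],[0,0,0],88],[[0,0,0],[0,0,0],88]]'
python3 - <<'E'
from h import *
p=robot.snapshot("side");cv2.imwrite("pics/s2.png",cv2.resize(p["frame"][180:330,200:400,::-1],None,fx=4,fy=4));s=robot.sense();print(s["time"],s["eef_pos"])
E
```

```text
time: 3.73
eef_pos: [487.2, 28.3, 7.1]
eef_rot: [1.21, 1.207, -1.208]
ft_force: [-1.1, -0.9, 0.1]
gripper_width: 1.0
3.7833 [487.38913598  28.39616465   7.29741349]
```

View pics/s2.png

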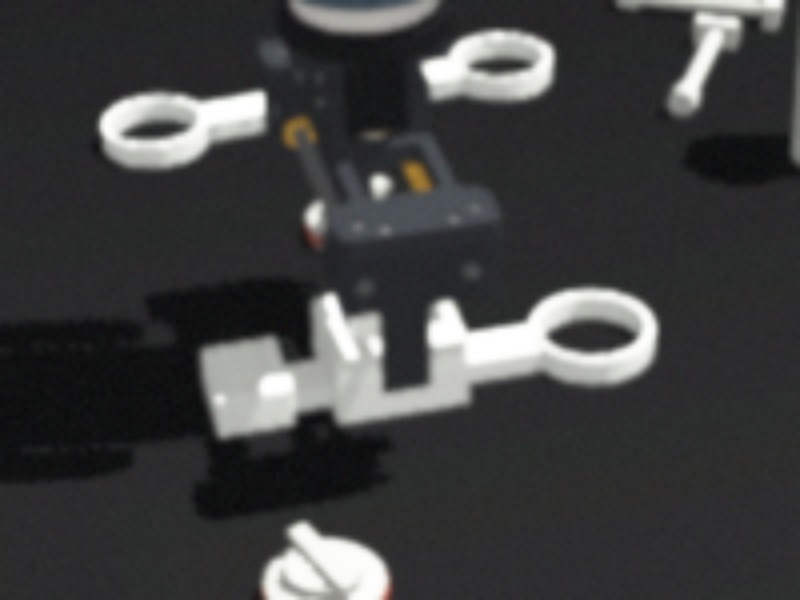

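The side view shows the fingers straddling the hub on its flat sides, clear of the other parts. Closing.

```bash
python3 -m creep '[[[0,0,0],[0,0,0],40],[[0,0,0],[0,0,0],40],[[0,0,0],[0,0,0],40],[[0,0,0],[0,0,0],40],[[0,0,0],[0,0,0],40],[[0,0,0],[0,0,0],40],[[0,0,0],[0,0,0],40],[[0,0,0],[0,0,0],40]]' 40
```

```text
time: 4.45
eef_pos: [486.3, 28.6, 6.2]
eef_rot: [1.21, 1.208, -1.21]
ft_force: [-0.5, -1.2, 2.9]
gripper_width: 0.577
```

```bash
python3 -m creep '[[[-8,0,0],[0,0,0],40],[[-22,0,0],[0,0,0],40],[[-32,0,0],[0,0,0],40],[[-34,0,0],[0,0,0],40],[[-32,0,0],[0,0,0],40],[[-20,0,0],[0,0,0],40],[[-10,0,0],[0,0,0],40],[[0,0,0],[0,0,0],40],[[0,0,0],[0,0,0],40]]'
python3 - <<'E'
from h import *
import pickle
for n in("wrist","side"):
    p=robot.snapshot(n);pickle.dump(p,open(f"{n}3.pkl","wb"));cv2.imwrite(f"pics/{n}3.png",p["frame"][:,:,::-1])
s=robot.sense();print(s["time"],s["eef_pos"],s["ft_force"],s["torque"])
E
```

```text
time: 5.2
eef_pos: [485.6, 29.0, 163.3]
eef_rot: [1.21, 1.21, -1.21]
ft_force: [0.2, 0.2, -2.9]
gripper_width: 0.581
5.3 [484.62471505  29.11247901 161.91832518] [-0.22327913 -0.29427802 -2.98054526] [0.05454329 0.00231171 0.01961172]
```

View pics/wrist3.png

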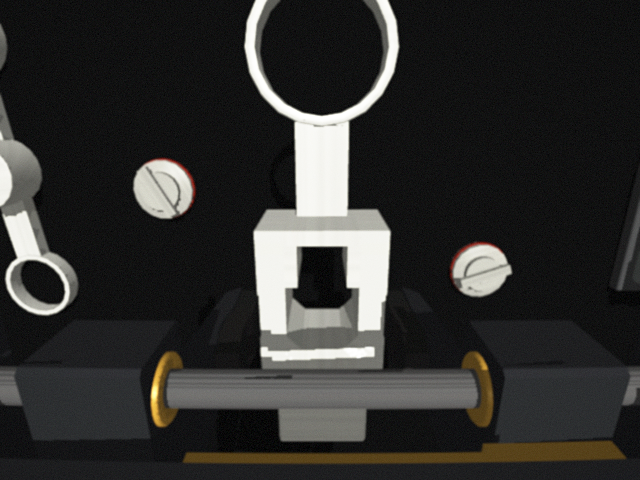

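View pics/side3.png

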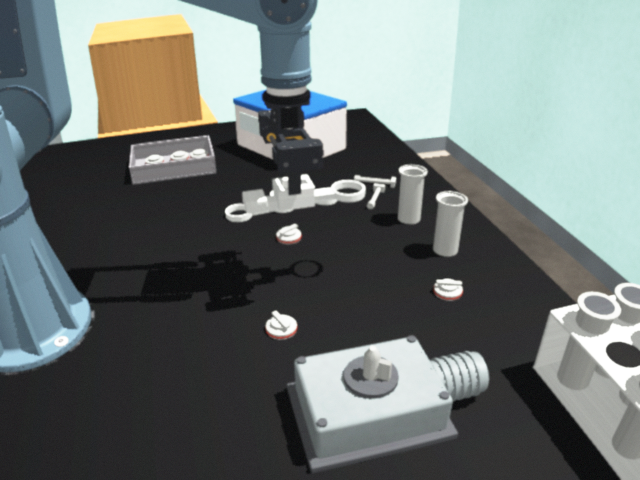

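The arm is held level, with the hub centred at ~(322,232) in the wrist view. Before the traverse I'm checking the held bore offset and what stands near the path.

Run:
```python
from h import *
import pickle
S=pickle.load(open("s0.pkl","rb"))
for n in S:
    P=cloud(S[n]).reshape(-1,3);P=P[np.isfinite(P[:,2])]
    q=P[(P[:,2]>85)&(P[:,2]<400)&(P[:,0]>350)&(P[:,0]<800)&(P[:,1]>-520)&(P[:,1]<200)]
    G={}
    for a in q: G.setdefault((int(a[0]//40)*40,int(a[1]//40)*40),[]).append(a[2])
    print(n,{k:(len(v),int(max(v))) for k,v in sorted(G.items()) if len(v)>8})
p=pickle.load(open("wrist3.pkl","rb"));s=robot.sense();g=cv2.cvtColor(p["frame"],cv2.COLOR_RGB2GRAY)
K,D,R,t=cam(p);c=-R.T@t;print("cam",c,"tcp by cam",c+np.array([-77.6,-0.9*1,-170.8]))
z=191
print("pts",plane(p,[(255,232),(389,232),(322,232),(322,246.5),(298,260),(347,260)],z).round(1).tolist())
P=cloud(p);print("hub top z",np.nanmedian(P[236:244,260:385,2]),"bar z",np.nanmedian(P[140:200,305:340,2]))
```

```text
scene {(480, -360): (168, 125), (480, -320): (75, 123), (520, -360): (132, 114), (720, 120): (22, 120), (720, 160): (205, 119), (760, -520): (61, 146), (760, -480): (336, 116), (760, -440): (420, 115), (760, -400): (174, 146), (760, -360): (114, 147), (760, -320): (40, 114), (760, -40): (9, 119), (760, 0): (348, 119), (760, 40): (316, 121), (760, 120): (330, 120), (760, 160): (388, 119)}
side {(480, -360): (478, 126), (480, -320): (24, 125), (520, -360): (135, 112), (720, 120): (32, 119), (720, 160): (64, 120), (760, -520): (198, 116), (760, -480): (366, 116), (760, -440): (347, 116), (760, -400): (342, 147), (760, -360): (320, 148), (760, -320): (133, 115), (760, 0): (313, 120), (760, 40): (77, 121), (760, 120): (247, 122), (760, 160): (164, 121)}
cam [563.1241352   29.82420624 334.09347299] tcp by cam [485.5241352   28.92420624 163.29347299]
pts [[520.9, 55.6, 191.0], [520.8, 3.8, 191.0], [520.8, 29.7, 191.0], [514.9, 29.7, 191.0], [509.3, 39.2, 191.0], [509.3, 19.8, 191.0]]
hub top z 192.72203428277783 bar z 168.709766759576
```

```bash
python3 -m creep '[[[0,2.2,12],[0,0,0],40],[[0,2.2,28],[0,0,0],40],[[0,2.2,34],[0,0,0],40],[[0,2.2,34],[0,0,0],40],[[0,2.2,34],[0,0,0],40],[[0,2.2,34],[0,0,0],40],[[0,2.2,34],[0,0,0],40],[[0,2.2,34],[0,0,0],40],[[0,2.2,34],[0,0,0],40],[[0,2.2,34],[0,0,0],40],[[0,2.2,26],[0,0,0],40],[[0,0.5,13.5],[0,0,0],40],[[0,0,0],[4,0,0],40],[[0,0,0],[6,0,0],40],[[0,0,0],[6,0,0],40],[[0,0,0],[6,0,0],40],[[0,0,0],[6,0,0],40],[[0,0,0],[6,0,0],40],[[0,0,0],[3,0,0],40],[[0,0,0],[0,0,0],40]]'
python3 -m creep '[[[0,0,0],[0,0,0],40],[[0,0,0],[0,0,0],40]]'
python3 - <<'E'
from h import *
import pickle
P=[]
for n in("wrist","side","scene"):
    p=robot.snapshot(n);pickle.dump(p,open(f"{n}4.pkl","wb"));cv2.imwrite(f"pics/{n}4.png",p["frame"][:,:,::-1])
s=robot.sense();R=cv2.Rodrigues(s["eef_rot"])[0];print(s["time"],s["eef_pos"],s["ft_force"],R.round(3),np.degrees(np.arctan2(R[1,1],R[0,1])))
K,D,Rc,t=cam(pickle.load(open("wrist4.pkl","rb")));c=-Rc.T@t;Rt=R;print("tcp by cam",c-Rt@np.array([-170.8,77.6,-.9]))
E
```

```text
time: 6.97
eef_pos: [509.7, -322.1, 162.4]
eef_rot: [1.669, 0.832, -1.67]
ft_force: [-0.6, 0.7, -2.4]
gripper_width: 0.582
time: 7.13
eef_pos: [510.1, -322.4, 163.2]
eef_rot: [1.666, 0.833, -1.667]
ft_force: [-0.5, 0.1, -4.6]
gripper_width: 0.577
7.2833 [ 510.39081601 -322.62541337  163.75712337] [ 0.07179318  0.26491538 -2.95840846] [[-0.     0.799 -0.602]
 [ 0.    -0.602 -0.799]
 [-1.    -0.    -0.   ]] -37.00621405269461
tcp by cam [ 509.65882458 -321.93810751  163.22401601]
```

View pics/wrist4.png

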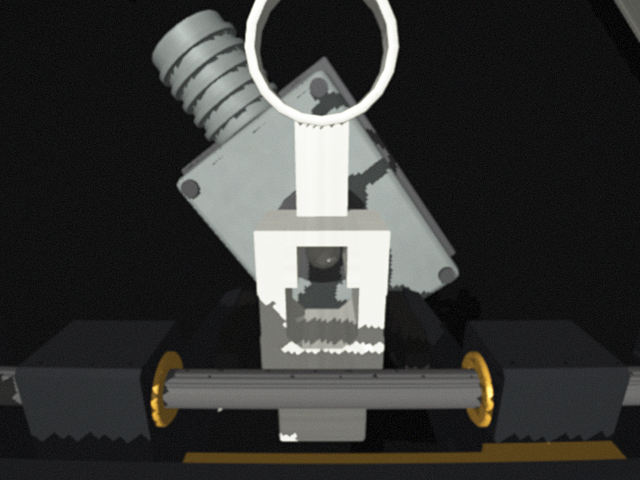

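View pics/side4.png

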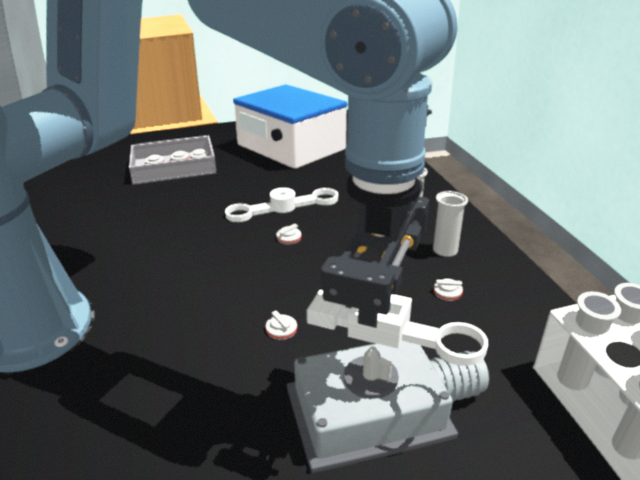

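View pics/scene4.png

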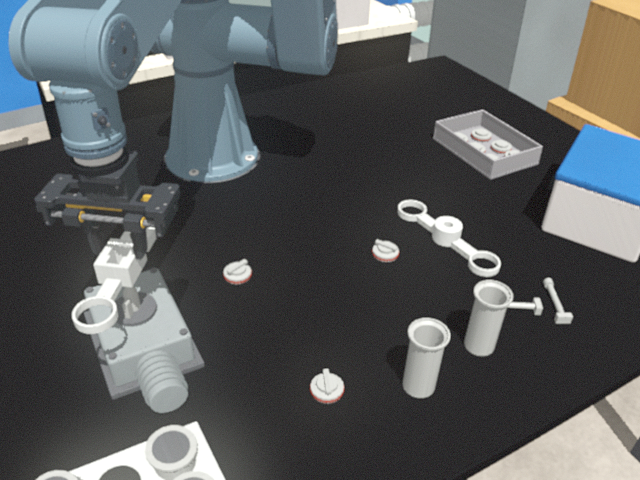

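The wrist view shows the shaft tip through the bore at ~(325,257), and the side and scene views show the arm above the shaft and parallel to the key. Checking the alignment from the wrist crop.

Run:
```python
from h import *
import pickle
p=pickle.load(open("wrist4.pkl","rb"))
c=cv2.resize(p["frame"][190:360,240:405,::-1],None,fx=3.5,fy=3.5,interpolation=cv2.INTER_CUBIC);c=np.clip(c.astype(float)*1.2,0,255).astype(np.uint8);cv2.imwrite("pics/w4c.png",c)
u=np.array([.799,-.602]);v=np.array([.602,.799])
B=plane(p,[(322,232),(322,246.5)],192.7)[:,:2];print("bore by hub edge",B[0]-37*u,"by keyway end",B[1]-31*u)
b=(B[0]-37*u+B[1]-31*u)/2
for z,px in((124,(325,257)),):
    T=plane(p,[px],z)[0,:2];print("tip",T,"rel bore along/across",(T-b)@u,(T-b)@v)
```

```text
bore by hub edge [ 509.17011216 -320.76827637] by keyway end [ 509.29461999 -320.87001407]
tip [ 509.33267292 -323.22993554] rel bore along/across 1.5314409358681549 -1.8658367466775623
```

View pics/w4c.png

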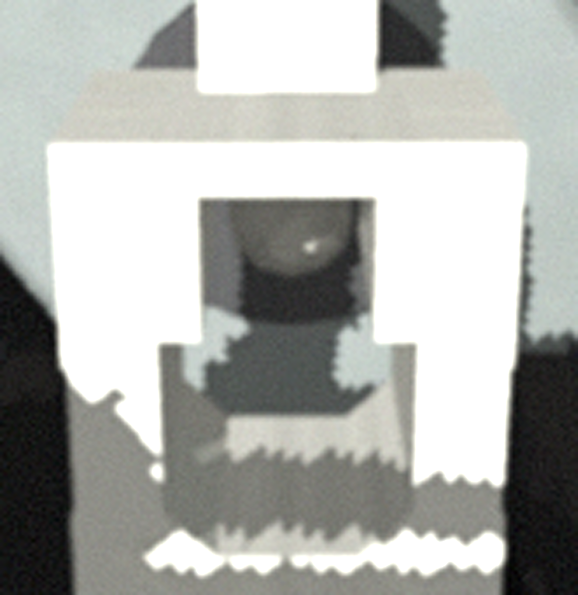

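Run:
```python
from h import *
import pickle
p=pickle.load(open("wrist4.pkl","rb"));u=np.array([.799,-.602]);v=np.array([.602,.799]);b=np.array([509.2,-320.8])
for px in((324.3,268.6),(308.6,250),(340,250)):
  for z in(112,118):
    T=plane(p,[px],z)[0,:2];print(px,z,"along",(T-b)@u,"across",(T-b)@v)
P=cloud(p);q=P[248:266,302:342].reshape(-1,3);q=q[np.isfinite(q[:,2])&(q[:,2]>100)&(q[:,2]<130)];r=q[:,:2]-b
print(len(q),"tip depth pts",q[q[:,2]>119].mean(0),"along",(r@u).min(),"across",(r@v).min(),(r@v).max(), np.median(r[q[:,2]>116]@v))
```

```text
(324.3, 268.6) 112 along -10.481082559882003 across -1.5750727956759807
(324.3, 268.6) 118 along -8.068959569753073 across -1.525966984133727
(308.6, 250) 112 along 1.6887453339812577 across 8.023307338709166
(308.6, 250) 118 along 3.771936203659281 across 7.812983390189748
(340, 250) 112 along 1.7006643262828476 across -11.104272791236124
(340, 250) 118 along 3.783533043548741 across -10.797607054600757
568 tip depth pts [ 510.17244566 -321.86242632  122.2429214 ] along -8.40374982128476 across -11.298885083762048 10.378829874394217 -0.1295085158309625
```

The bore is off by about 1.2 mm across the key, well inside the 4 mm clearance. I'll nudge it by that and start down.

```bash
python3 -m creep '[[[5,0.3,1.1],[0,0,0],40],[[12,0,0],[0,0,0],40],[[9,0,0],[0,0,0],40],[[6,0,0],[0,0,0],40],[[5,0,0],[0,0,0],40],[[4,0,0],[0,0,0],40],[[3,0,0],[0,0,0],40],[[0,0,0],[0,0,0],40],[[0,0,0],[0,0,0],40]]'
python3 - <<'E'
from h import *
I=[]
for n,(x,y,w,h) in {"side":(280,260,220,160),"scene":(60,210,160,160)}.items():
    p=robot.snapshot(n);I.append(cv2.resize(p["frame"][y:y+h,x:x+w,::-1],(int(w*400/h),400) if n=="scene" else (400,int(h*400/w))))
o=np.zeros((400,800,3),np.uint8)
for k,i in enumerate(I): o[:i.shape[0],400*k:400*k+i.shape[1]]=i
cv2.imwrite("pics/d5.png",o);s=robot.sense();print(s["time"],s["eef_pos"],s["ft_force"],s["torque"])
p=robot.snapshot("wrist");cv2.imwrite("pics/w5c.png",cv2.resize(p["frame"][190:360,240:405,::-1],None,fx=3.5,fy=3.5))
E
```

```text
time: 8.03
eef_pos: [510.1, -323.8, 120.0]
eef_rot: [1.668, 0.83, -1.668]
ft_force: [-0.6, 0.4, -3.1]
gripper_width: 0.579
8.1333 [ 510.36559776 -324.01600883  120.48219937] [-0.43308338 -0.07983154 -3.11772648] [ 0.07867305 -0.01308313 -0.04829791]
```

View pics/d5.png

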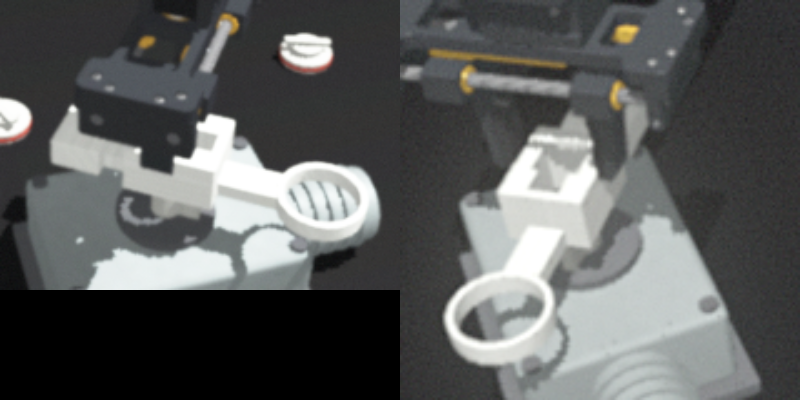

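View pics/w5c.png

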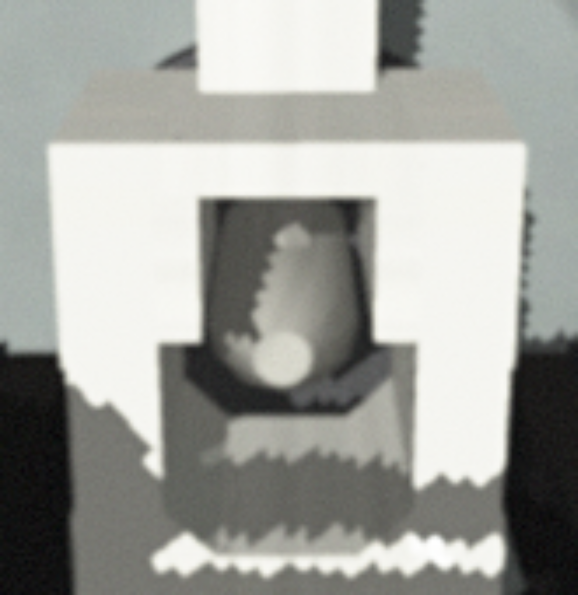

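The tip has entered the bore with no contact force. Its flat is at crop (283,360), keyway centre 288. Checking the offset along the arm.

Run:
```python
from h import *
p=robot.snapshot("wrist");u=np.array([.799,-.602]);v=np.array([.602,.799])
B=plane(p,[(322.3,232),(322.3,246.5)],150.)[:,:2];b=(B[0]-37*u+B[1]-31*u)/2
T=plane(p,[(320.9,292.9)],124.)[0,:2];print(b,T,(T-b)@u,(T-b)@v)
```

```text
[ 509.2762493  -322.53683792] [ 508.94711824 -321.50859096] -0.8819803860575147 0.6234324293232512
```

```bash
python3 -m creep '[[[2,-0.6,-0.4],[0,0,0],40],[[3,0,0],[0,0,0],40],[[4,0,0],[0,0,0],40],[[4,0,0],[0,0,0],40]]'
python3 -m creep '[[[4,0,0],[0,0,0],40],[[4,0,0],[0,0,0],40],[[3,0,0],[0,0,0],40],[[2,0,0],[0,0,0],40],[[1,0,0],[0,0,0],40],[[0,0,0],[0,0,0],40]]'
```

```text
time: 8.57
eef_pos: [509.8, -323.0, 106.6]
eef_rot: [1.668, 0.83, -1.668]
ft_force: [-0.5, 0.1, -3.2]
gripper_width: 0.578
time: 9.07
eef_pos: [509.7, -323.0, 92.7]
eef_rot: [1.668, 0.831, -1.668]
ft_force: [1.5, 0.1, -3.3]
gripper_width: 0.579
```

No rise in force with the underside about 24 mm below the key's top, so the key is in the keyway. The last ~8 mm go slowly.

```bash
python3 -m creep '[[[1,0,0],[0,0,0],40],[[1,0,0],[0,0,0],40],[[1,0,0],[0,0,0],40],[[1,0,0],[0,0,0],40],[[1,0,0],[0,0,0],40],[[0.5,0,0],[0,0,0],40],[[0.5,0,0],[0,0,0],40],[[0,0,0],[0,0,0],40]]'
```

```text
time: 9.73
eef_pos: [509.8, -323.1, 86.9]
eef_rot: [1.668, 0.831, -1.668]
ft_force: [0.2, -0.3, -2.9]
gripper_width: 0.577
```

```bash
python3 -m creep '[[[0.5,0,0],[0,0,0],40],[[0.5,0,0],[0,0,0],40],[[0,0,0],[0,0,0],40]]'
```

```text
time: 9.98
eef_pos: [509.8, -323.1, 85.9]
eef_rot: [1.668, 0.83, -1.668]
ft_force: [-0.1, -0.7, -3.3]
gripper_width: 0.58
```

Run:
```python
from h import *
f=[]
for i in range(2):
    p=robot.snapshot("side");s=robot.sense();print(s["time"],s["eef_pos"],s["ft_force"],s["torque"])
cv2.imwrite("pics/s6.png",cv2.resize(p["frame"][290:440,290:490,::-1],None,fx=4,fy=4,interpolation=cv2.INTER_CUBIC))
```

```text
10.0333 [ 509.83111571 -323.07462779   85.97079539] [-0.78549275  0.25343877 -3.69571138] [ 0.0646097  -0.05925017 -0.01368699]
10.0833 [ 509.85554589 -323.09526249   85.99526491] [ 0.04657545 -1.2303837  -3.31327966] [0.11267504 0.04418817 0.01678528]
```

View pics/s6.png

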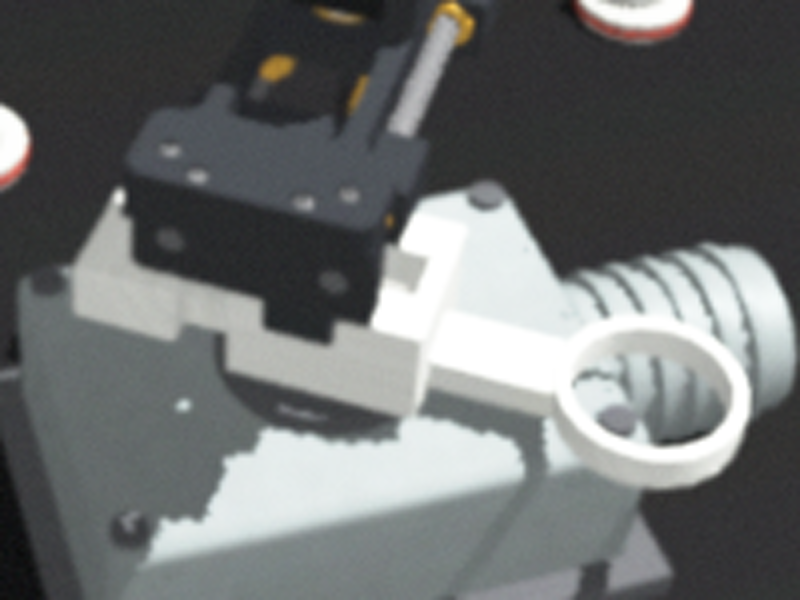

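The side view shows the hub just over the flange, key engaged. The wrist still carries the full weight (~-3.3 N), so I'll continue to contact.

```bash
python3 -m creep '[[[0.5,0,0],[0,0,0],40],[[0.4,0,0],[0,0,0],40],[[0,0,0],[0,0,0],40]]'; python3 -m creep '[[[0.4,0,0],[0,0,0],40],[[0,0,0],[0,0,0],40]]'
```

```text
time: 10.33
eef_pos: [509.8, -323.1, 85.0]
eef_rot: [1.668, 0.83, -1.668]
ft_force: [-1.2, 0.6, -3.9]
gripper_width: 0.578
time: 10.5
eef_pos: [509.8, -323.1, 84.6]
eef_rot: [1.668, 0.83, -1.668]
ft_force: [0.3, 0.1, -3.8]
gripper_width: 0.578
```

```bash
python3 -m creep '[[[0.4,0,0],[0,0,0],40],[[0,0,0],[0,0,0],40]]'; python3 -m creep '[[[0.4,0,0],[0,0,0],40],[[0,0,0],[0,0,0],40]]'
```

```text
time: 10.67
eef_pos: [509.8, -323.1, 84.3]
eef_rot: [1.668, 0.83, -1.668]
ft_force: [-0.2, 0.4, -2.8]
gripper_width: 0.582
time: 10.83
eef_pos: [509.9, -323.1, 84.2]
eef_rot: [1.668, 0.83, -1.668]
ft_force: [-0.6, 1.0, -0.2]
gripper_width: 0.576
```

Contact has begun (weight coming off the wrist). One more small step.

```bash
python3 -m creep '[[[0.3,0,0],[0,0,0],40],[[0,0,0],[0,0,0],40],[[0,0,0],[0,0,0],40]]'
python3 - <<'E'
from h import *
p=robot.snapshot("side");s=robot.sense();print(s["eef_pos"],s["ft_force"],s["torque"])
E
```

```text
time: 11.08
eef_pos: [509.9, -323.2, 84.2]
eef_rot: [1.668, 0.83, -1.667]
ft_force: [-2.5, 2.7, 4.5]
gripper_width: 0.578
[ 509.91893825 -323.15769697   84.16689656] [-2.85341877  3.13149083  4.07529755] [0.4547708  0.5069397  0.02335422]
```

Seated: TCP z is 84.2, against 6.2 on the table (78 above), and it presses ~8 N. Releasing, then looking before withdrawing.

```bash
python3 -m creep '[[[0,0,0],[0,0,0],60],[[0,0,0],[0,0,0],70],[[0,0,0],[0,0,0],80],[[0,0,0],[0,0,0],80],[[0,0,0],[0,0,0],80],[[0,0,0],[0,0,0],80]]' && python3 -m creep '[[[-2,0,0],[0,0,0],80],[[-5,0,0],[0,0,0],80],[[-10,0,0],[0,0,0],80],[[-15,0,0],[0,0,0],80],[[-25,0,0],[0,0,0],80],[[-30,0,0],[0,0,0],80],[[-30,0,0],[0,0,0],80],[[-15,0,0],[0,0,0],80],[[0,-30,0],[0,0,0],80],[[0,-35,0],[0,0,0],80],[[0,-15,0],[0,0,0],80],[[0,0,0],[0,0,0],80],[[0,0,0],[0,0,0],80]]'
python3 - <<'E'
from h import *
import pickle
for n in("wrist","side","scene"):
    p=robot.snapshot(n);pickle.dump(p,open(f"{n}7.pkl","wb"));cv2.imwrite(f"pics/{n}7.png",p["frame"][:,:,::-1])
s=robot.sense();print(s["time"],s["eef_pos"],s["ft_force"])
E
```

```text
time: 11.63
eef_pos: [509.9, -323.1, 83.5]
eef_rot: [1.668, 0.83, -1.668]
ft_force: [0.0, -0.0, -0.2]
gripper_width: 0.908
time: 12.72
eef_pos: [446.4, -275.2, 217.1]
eef_rot: [1.668, 0.828, -1.666]
ft_force: [-0.1, 1.5, 0.2]
gripper_width: 0.911
12.8667 [ 446.86690737 -275.7932014   216.1997408 ] [ 0.62239756 -0.44207094  0.06768165]
```

View pics/wrist7.png

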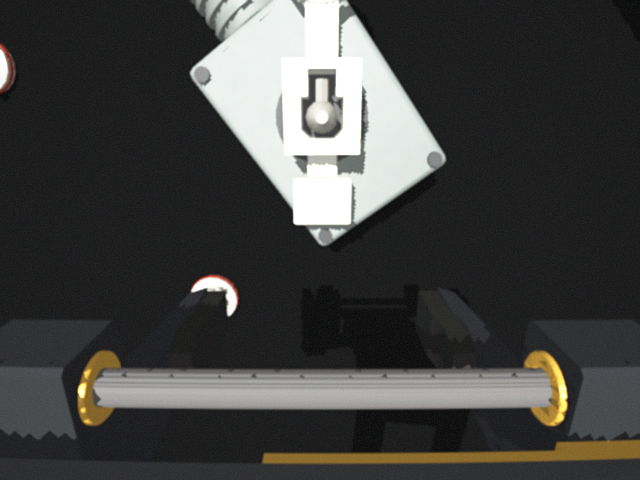

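View pics/side7.png

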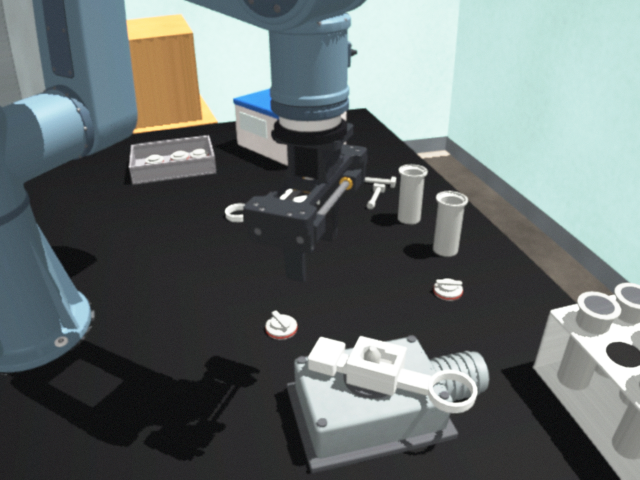

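View pics/scene7.png

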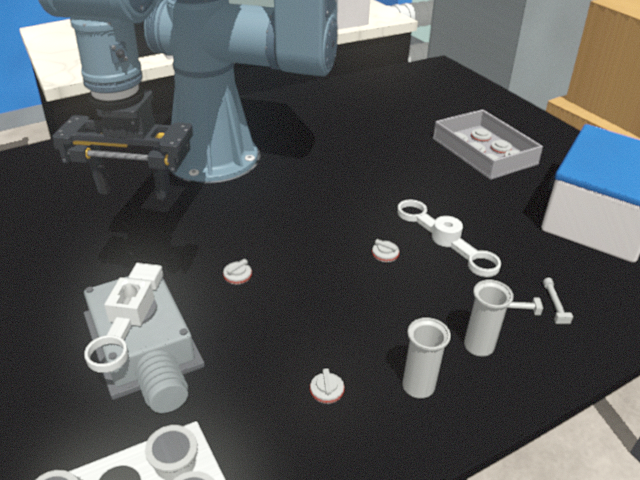

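The wrist view shows the shaft tip at (321,116) in the bore with the key in the keyway, and the side and scene views show the arm flat on the flange. The spare arm is still at (447,231) in the scene view, as before. One check of the heights, then I hand in.

Run:
```python
from h import *
import pickle
p=pickle.load(open("wrist7.pkl","rb"));P=cloud(p)
for n,(a,b,c,d) in {"hub near":(140,150,290,352),"hub L":(70,140,287,297),"hub R":(70,140,350,358),"cw":(185,218,298,346),"bar":(10,50,310,334)}.items(): print(n,np.nanmedian(P[a:b,c:d,2]))
a=pickle.load(open("s0.pkl","rb"))["scene"]["frame"].astype(int);b=pickle.load(open("scene7.pkl","rb"))["frame"].astype(int)
print("spare diff",np.abs(a-b)[195:285,395:505].max(2).mean())
print(robot.job_done(),robot.sense()["time"])
```

```text
hub near 113.63905865017819
hub L 113.60862141472086
hub R 113.63511727641736
cw 99.60566647092975
bar 89.5911330641589
spare diff 6.689494949494949
the job is handed in; nothing more can be done
the job is handed in; nothing more can be done
```

The carrier arm is on the drive shaft with its keyway over the key, flat on the flange and released. I handed the job in at about 13 s of the 42 s allowed; no verdict is reported.

- **What I did:** I gripped the arm at its hub flats and turned it to -37° to match the key. I lowered it in small steps until the wrist force showed contact (about 8 N against the flange), then opened the fingers and backed well clear.
- **Seating check:** the hub top reads z 113.6 (left, right and near side all within 0.03 mm), the counterweight 99.6 and the bar 89.6. Fully seated values would be 114, 100 and 90, so it sits flat to within the camera's accuracy. The last wrist picture shows the key inside the keyway.
- **Spare arm:** it looks unmoved in the scene picture. The before/after difference there was small, at about the level of image noise.
- **What disagreed:** the first shaft positions from the scene and side depth data differed by up to 10 mm, and two of my early flange fits used bad masks. I relied on the later wrist-camera fit instead, and checking it just above the shaft and again inside the bore showed errors of at most 2 mm.

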